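# Trace a worktop joint with a sprung probe

## Task

Take the orange joint probe out of its fork rest and check the black dog-leg joint of the worktop sample with it: set the tip down on the green dot, then run it slowly (well under 6 cm/s) along the joint round both corners to the red dot, keeping the probe upright and its sprung tip pressed about halfway in, never fully in, and not lifting it on the way. Lift off at the red dot and hang the probe upright in its rest again by its collar, and leave the tape, sanding block and mug where they are.

Things in the scene. Friction and masses are not known exactly. Their poses are not given: they have to be found in the camera images.
- board: Fixed light wood worktop slab 160 (x) x 230 (y) x 28 mm. Origin: centre of its underside, z up. On its flat top (28 mm up) a flush black joint line, 5 mm wide, no groove; flush green (start) and red (end) dots, 18 mm wide. Path in its frame, straight lines, mm: green (-30, 90), corners (-30, 30) and (30, -30), red (30, -90)
- rest: Fixed dark steel fork. Origin: on the table, under the seat; base plate 130 (x) x 90 (y) x 8 mm. A post at +x (front face 37 mm from the origin) carries two level prongs running to -x, 14 mm wide, 28 mm gap between, tops 95 mm above the table, with 4 mm high lips at their tips (37 mm from the origin). Open above
- rest_seat (a point): Point midway between the prongs, level with their tops (95 mm above the table): where the probe's origin is when it hangs in the rest. Axes as the rest's
- probe: Upright probe, 137 mm, 0.16 kg. Origin: on its axis, underside of its black collar (44 mm wide, 6 thick), which lies on the prongs; axes start along the rest's. Orange handle 28 mm square (flats square to x, y), 6 to 62 mm above the origin: grip about 40 above. Round shank 20 mm wide to 55 mm below; then a thin plunger, its 9 mm tip 75 mm below
- probe_tip (a point): Lowest point of the plunger's round tip: on the probe's axis, 75 mm below the probe's origin when free, nearer by the joint plunger's value when pressed. Starts 20 mm above the table
- plunger (a joint): How far the sprung tip is pressed into the probe, m: 0 free, 0.012 fully in. Spring: about 0.8 N to begin to move it, 3.2 N fully in
- masking_tape: Loose roll of masking tape, 95 mm wide, 25 mm high, lying flat. Origin: centre of its underside. A bystander
- sanding_block: Loose reddish-brown sanding block, 61 x 100 x 27 mm. Origin: centre of its underside. A bystander
- mug: Loose light grey mug, 84 x 115 x 91 mm with its handle, standing. Origin: centre of its underside. A bystander
- seam0 (a point): Point 0 of 0 to 9 along the joint, 20 to 28 mm apart, on the worktop's top surface: the green start dot
- seam1 (a point): Point 1 of 0 to 9 along the joint, 20 to 28 mm apart, on the worktop's top surface: a point on the straight line between its neighbours
- seam2 (a point): Point 2 of 0 to 9 along the joint, 20 to 28 mm apart, on the worktop's top surface: a point on the straight line between its neighbours
- seam3 (a point): Point 3 of 0 to 9 along the joint, 20 to 28 mm apart, on the worktop's top surface: the first corner
- seam4 (a point): Point 4 of 0 to 9 along the joint, 20 to 28 mm apart, on the worktop's top surface: a point on the straight line between its neighbours
- seam5 (a point): Point 5 of 0 to 9 along the joint, 20 to 28 mm apart, on the worktop's top surface: a point on the straight line between its neighbours
- seam6 (a point): Point 6 of 0 to 9 along the joint, 20 to 28 mm apart, on the worktop's top surface: the second corner
- seam7 (a point): Point 7 of 0 to 9 along the joint, 20 to 28 mm apart, on the worktop's top surface: a point on the straight line between its neighbours
- seam8 (a point): Point 8 of 0 to 9 along the joint, 20 to 28 mm apart, on the worktop's top surface: a point on the straight line between its neighbours
- seam9 (a point): Point 9 of 0 to 9 along the joint, 20 to 28 mm apart, on the worktop's top surface: the red end dot
There are look-alikes about, which are no part of the job. Of the things like the probe, leave any that is blue or white; of the rest the larger one is meant.

How it is judged (in metres and radians):
On the way, in this order (a step that is already met when the one before it is completed fails the run):
1. the tip is on the green start dot (within 8 mm, for 0.2 s), pressed in by 1 to 11 mm, the probe upright within 0.3 rad and slower than 6 cm/s (horizontal distance between probe_tip and seam0 below 0.008 m and z of probe_tip in the frame of board below 0.032 m and value of joint plunger between 0.001 and 0.011 m and angle between probe's own z axis and vertical below 0.3 rad and linear speed of probe below 0.06 m/s), for 0.2 s.
2. the tip is on seam point 1 (within 8 mm, for 0.2 s), pressed in by 1 to 11 mm, the probe upright within 0.3 rad and slower than 6 cm/s (horizontal distance between probe_tip and seam1 below 0.008 m and z of probe_tip in the frame of board below 0.032 m and value of joint plunger between 0.001 and 0.011 m and angle between probe's own z axis and vertical below 0.3 rad and linear speed of probe below 0.06 m/s), for 0.2 s.
3. the tip is on seam point 2 (within 8 mm, for 0.2 s), pressed in by 1 to 11 mm, the probe upright within 0.3 rad and slower than 6 cm/s (horizontal distance between probe_tip and seam2 below 0.008 m and z of probe_tip in the frame of board below 0.032 m and value of joint plunger between 0.001 and 0.011 m and angle between probe's own z axis and vertical below 0.3 rad and linear speed of probe below 0.06 m/s), for 0.2 s.
4. the tip is on seam point 3 (within 8 mm, for 0.2 s), pressed in by 1 to 11 mm, the probe upright within 0.3 rad and slower than 6 cm/s (horizontal distance between probe_tip and seam3 below 0.008 m and z of probe_tip in the frame of board below 0.032 m and value of joint plunger between 0.001 and 0.011 m and angle between probe's own z axis and vertical below 0.3 rad and linear speed of probe below 0.06 m/s), for 0.2 s.
5. the tip is on seam point 4 (within 8 mm, for 0.2 s), pressed in by 1 to 11 mm, the probe upright within 0.3 rad and slower than 6 cm/s (horizontal distance between probe_tip and seam4 below 0.008 m and z of probe_tip in the frame of board below 0.032 m and value of joint plunger between 0.001 and 0.011 m and angle between probe's own z axis and vertical below 0.3 rad and linear speed of probe below 0.06 m/s), for 0.2 s.
6. the tip is on seam point 5 (within 8 mm, for 0.2 s), pressed in by 1 to 11 mm, the probe upright within 0.3 rad and slower than 6 cm/s (horizontal distance between probe_tip and seam5 below 0.008 m and z of probe_tip in the frame of board below 0.032 m and value of joint plunger between 0.001 and 0.011 m and angle between probe's own z axis and vertical below 0.3 rad and linear speed of probe below 0.06 m/s), for 0.2 s.
7. the tip is on seam point 6 (within 8 mm, for 0.2 s), pressed in by 1 to 11 mm, the probe upright within 0.3 rad and slower than 6 cm/s (horizontal distance between probe_tip and seam6 below 0.008 m and z of probe_tip in the frame of board below 0.032 m and value of joint plunger between 0.001 and 0.011 m and angle between probe's own z axis and vertical below 0.3 rad and linear speed of probe below 0.06 m/s), for 0.2 s.
8. the tip is on seam point 7 (within 8 mm, for 0.2 s), pressed in by 1 to 11 mm, the probe upright within 0.3 rad and slower than 6 cm/s (horizontal distance between probe_tip and seam7 below 0.008 m and z of probe_tip in the frame of board below 0.032 m and value of joint plunger between 0.001 and 0.011 m and angle between probe's own z axis and vertical below 0.3 rad and linear speed of probe below 0.06 m/s), for 0.2 s.
9. the tip is on seam point 8 (within 8 mm, for 0.2 s), pressed in by 1 to 11 mm, the probe upright within 0.3 rad and slower than 6 cm/s (horizontal distance between probe_tip and seam8 below 0.008 m and z of probe_tip in the frame of board below 0.032 m and value of joint plunger between 0.001 and 0.011 m and angle between probe's own z axis and vertical below 0.3 rad and linear speed of probe below 0.06 m/s), for 0.2 s.
10. the tip is on the red end dot (within 8 mm, for 0.2 s), pressed in by 1 to 11 mm, the probe upright within 0.3 rad and slower than 6 cm/s (horizontal distance between probe_tip and seam9 below 0.008 m and z of probe_tip in the frame of board below 0.032 m and value of joint plunger between 0.001 and 0.011 m and angle between probe's own z axis and vertical below 0.3 rad and linear speed of probe below 0.06 m/s), for 0.2 s.
At the end, for the whole second after the job is handed in: The probe hangs at rest in the fork: its origin within 16 mm horizontally and 4 mm in height of the seat point, upright within 0.1 rad, slower than 2 cm/s (horizontal distance between probe and rest_seat below 0.016 m and z of probe in the frame of rest_seat between -0.004 and 0.004 m and angle between probe's own z axis and vertical below 0.1 rad and linear speed of probe below 0.02 m/s); the robot touches nothing.
It fails at once if the tip is lifted (pressed less than 0.5 mm and under 12 mm above the top) within 9 mm of seam points 1 to 8, between the dots (value of joint plunger below 0.0005 m and z of probe_tip in the frame of board below 0.04 m and (horizontal distance between probe_tip and seam1 below 0.009 m or horizontal distance between probe_tip and seam2 below 0.009 m or horizontal distance between probe_tip and seam3 below 0.009 m or horizontal distance between probe_tip and seam4 below 0.009 m or horizontal distance between probe_tip and seam5 below 0.009 m or horizontal distance between probe_tip and seam6 below 0.009 m or horizontal distance between probe_tip and seam7 below 0.009 m or horizontal distance between probe_tip and seam8 below 0.009 m)).
It fails at once if the sprung tip is pressed fully in (over 11.5 mm) (value of joint plunger above 0.0115 m).
It fails at once if a bystander is moved more than 20 mm (distance of any of masking_tape, sanding_block, mug from where it was at the start of the episode above 0.02 m).
It also fails if it takes over 64 s, if anything falls off the work surface, if the arm or the gripper's body presses on something with over 40 N, if the wrist force passes 120 N, or if a joint passes its speed limit or range.

## Robot

A 7-joint arm with a two-finger parallel gripper is mounted at the origin on a cart in front of the work surface, level with it; the furniture and walls round the work are solid. World frame = base frame: x ahead of the robot, y to its left, z up, the work surface at z = 0. Lengths are in m, angles in degrees, forces in N, time in s.
With the tool pointing down it reaches from about 0.4 to 0.9 m from the base axis. Payload 5.5 kg.
Tool frame: the origin (TCP) lies midway between the tips of the shut fingers; the grasp point (between the pads) lies 19 mm behind it (ctrl.pinch_z is the distance from the TCP to the grasp point, in m); z points along the fingers, y is the line along which they close (so a half turn about z gives the same grasp; the last joint's range is limited). The gripper opens to 85 mm and grips with 20 to 120 N. Pads are 22 mm wide; open, the fingers measure 114 mm over their backs; the gripper's body (76 mm by 85 mm) begins 54 mm behind the grasp point. The pads swing forward as they close: fully open they stand 13 mm farther back than shut.
Start: joints at [83.835, 28.699, -24.465, 88.831, 12.651, 65.22, -12.049], TCP at [0.236, -0.606, 0.231] pointing down, gripper open.
Joint ranges: [-164.97, 164.97], [-17.58, 116.51], [-87.97, 89.64], [11.32, 138.91], [-80.73, 260.73], [10.89, 115.49], [-147.41, 147.41]. Speed limits (degrees/s): [147.25, 147.25, 180, 180, 180, 180, 180].

## Interface

Orientations are given as a 3x3 rotation matrix whose columns are the frame's x, y, z axes.
In Python, from workcell import ctrl, eyes gives the robot as it stands. Calls block until the motion is done:
- ctrl.goto(position, orientation): joint-space move of the TCP to a pose.
- ctrl.movel(position, max_speed=0.15, frame=None, stop_force=None): straight line of the TCP; frame=None keeps the orientation; max_speed is the mean speed in m/s. With stop_force (N) it stops when the force on the tool has changed by that much, and returns True; else False.
- ctrl.move_joints(angles): joint-space move.
- ctrl.set_gripper(opening, squeeze=None): opening from 0.0 (shut) to 1.0 (fully open); squeeze is the grip in N (None keeps the last); returns when the fingers have stopped.
- ctrl.hold(seconds).
- ctrl.ik(position, orientation): joint angles nearest the present ones, or None.
- ctrl.read_state(): the state.
- eyes.capture(name): name is "scene" or "top"; returns (picture, depth): 400x640x3 uint8, blue, green, red; 400x640 float32, m along the optical axis (not along the pixel's ray), 0 where there is no reading.
- eyes.get_calibration(name): a dict with "vertical_fov" (degrees; the focal length in pixels is half the picture's height over the tangent of half this angle, whatever the lens; pixels are square), "cx", "cy" (the principal point, pixels), "cam_to_world" (4x4, takes a point from camera to world coordinates). Camera axes: x right, y down, z forward; pixel columns grow to the right and rows downward; lengths in m; the calibration is good to about 2 mm. A picture is of the moment at which its call begins. get_calibration takes no time and is no camera call.
A pose or a line that the arm cannot do raises ctrl.MotionError and nothing moves.
- ctrl.close_job(): hands the job in; it is judged then, once.
The state is a dict: "clock": time; "joint_positions": joint angles; "qd": joint speeds; "joint_efforts": joint torques, N m; "tool_pos": TCP position; "eef_rot": TCP orientation; "ft_force": force on the tool from outside, world axes, zero at the start; "torque": the same for the moment, N m; "width": opening from 0.0 (shut) to 1.0 (fully open); "finger_force": force on a finger pad.
Only numpy, scipy, OpenCV 4.12 (cv2) and the standard library are available. Lean on these libraries where they do the work, as an engineer would, in place of code of your own. Each camera call takes 0.05 s, during which the arm holds its last target. There are 200 camera calls.

## Working session

There is one attempt and no reset: what is moved stays moved. The work goes in short steps, each a Python script; the robot and the scene stay as the last script left them, time stands still between calls to the robot, and variables do not carry over. Pictures are saved under pics/ and viewed, at most 10 in all, crops included, and the job is handed in when it is done.

```bash
mkdir -p pics; ls
cat > h.py <<'E'
import numpy as np, cv2
from workcell import ctrl, eyes
def cal(n):
    c=eyes.get_calibration(n); f=200/np.tan(np.radians(c["vertical_fov"])/2)
    return f,c["cx"],c["cy"],np.array(c["cam_to_world"])
def ray(n,u,v):
    f,cx,cy,T=cal(n); d=T[:3,:3]@np.array([(u-cx)/f,(v-cy)/f,1]); return T[:3,3],d
def onplane(n,u,v,z):
    o,d=ray(n,u,v); return o+d*(z-o[2])/d[2]
def cloud(n,dep):
    f,cx,cy,T=cal(n); v,u=np.mgrid[:400,:640]
    P=np.stack([(u-cx)/f*dep,(v-cy)/f*dep,dep],-1)@T[:3,:3].T+T[:3,3]; P[dep<=0]=np.nan; return P
E
python3 - <<'E'
from h import *
for n in("scene","top"):
    im,d=eyes.capture(n); cv2.imwrite(f"pics/{n}0.png",im); np.save(f"pics/{n}0.npy",d)
    f,cx,cy,T=cal(n); print(n,f,cx,cy,T.round(3).tolist(),(d>0).mean())
print(ctrl.read_state()); print(ctrl.pinch_z)
E
```

```text
pics
scene 489.06093513873316 320.098079411993 198.4881859773901 [[-0.841, -0.314, 0.441, 0.007], [-0.541, 0.496, -0.679, 0.885], [-0.006, -0.81, -0.587, 0.849], [0.0, 0.0, 0.0, 1.0]] 0.99396484375
top 471.8035487888875 315.5825082282024 202.8845043777847 [[-0.046, -0.974, 0.223, 0.282], [-0.999, 0.044, -0.013, 0.041], [0.003, -0.224, -0.975, 1.325], [0.0, 0.0, 0.0, 1.0]] 0.99594140625
{'clock': 0.1, 'joint_positions': array([ 83.8365813 ,  28.74970947, -24.45413255,  88.88472133,
        12.65326432,  65.21912804, -12.05036048]), 'qd': array([ 0.05649683, -0.09495254, -0.04126824, -0.18454452, -0.06847444,
       -0.06405787,  0.05945407]), 'joint_efforts': array([-1.16461096e-02, -5.70816672e+01, -5.83909482e+00, -2.81747532e+01,
        1.03760156e-02,  5.60456785e-03,  4.50961295e-05]), 'tool_pos': array([ 0.23524702, -0.60527909,  0.23035443]), 'eef_rot': array([[ 9.32032643e-01,  3.62373830e-01, -6.00076926e-04],
       [ 3.62374326e-01, -9.32031207e-01,  1.63602309e-03],
       [ 3.35615329e-05, -1.74227940e-03, -9.99998482e-01]]), 'ft_force': array([ 0.36384806,  0.04445145, -0.12142198]), 'torque': array([-0.00390246,  0.01966482,  0.00978323]), 'finger_force': 0.0, 'width': 0.9993852422088458}
0.0187
```

View pics/scene0.png

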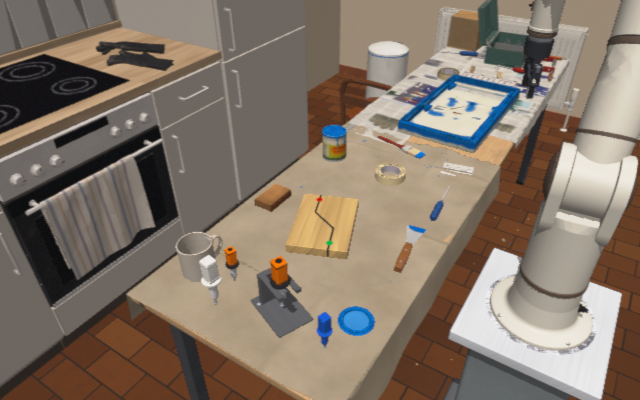

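View pics/top0.png

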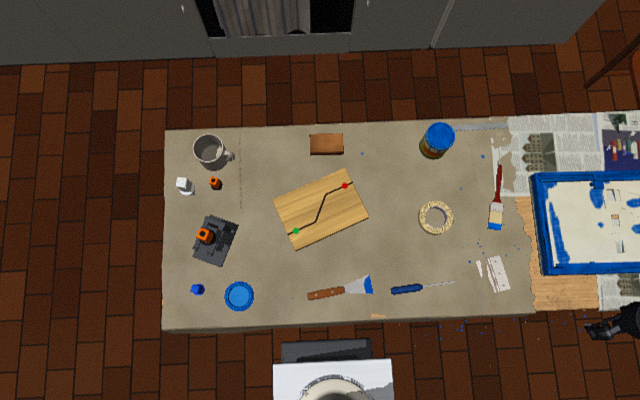

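Run:
```python
from h import *
from scipy.optimize import least_squares
def tri(a,b):
    A=[];B=[]
    for n,u,v in(a,b):
        o,d=ray(n,u,v); d/=np.linalg.norm(d); M=np.eye(3)-np.outer(d,d); A.append(M);B.append(M@o)
    return np.linalg.lstsq(np.vstack(A),np.hstack(B),rcond=None)[0]
C={}
for n in("scene","top"):
    im=cv2.imread(f"pics/{n}0.png"); P=cloud(n,np.load(f"pics/{n}0.npy")); h=cv2.cvtColor(im,cv2.COLOR_BGR2HSV); H,S,V=cv2.split(h)
    box=np.zeros((400,640),bool)
    if n=="scene": box[180:260,280:360]=1
    else: box[165:250,270:370]=1
    masks=dict(green=box&(H>45)&(H<85)&(S>120), red=box&((H<6)|(H>174))&(S>180)&(V>90), black=box&(V<60))
    ob=np.zeros_like(box)
    if n=="scene": ob[240:300,262:300]=1
    else: ob[215:255,185:225]=1
    masks["orange"]=ob&(H<16)&(S>180)&(V>90)
    for k,m in masks.items():
        v,u=np.nonzero(m); p=P[m]; C[n,k]=(n,u.mean(),v.mean())
        print(n,k,len(u),C[n,k][1:],"depth",np.nanmedian(p,0).round(4),"on28",onplane(n,u.mean(),v.mean(),.028).round(4))
    p=P[masks["orange"]]; zt=np.nanpercentile(p[:,2],90); t=masks["orange"]&(P[...,2]>zt-.004); q=P[t]
    print(n,"orange top z",zt,len(q),np.nanmean(q,0),q.min(0),q.max(0))
    r=cv2.minAreaRect((q[:,:2]*1000).astype(np.float32)); print("rect",r)
    # board top & rest plate & table
    if n=="top":
        reg=np.zeros_like(box); reg[160:260,265:375]=1; m=reg&(abs(P[...,2]-.028)<.007)
        print("board rect",cv2.minAreaRect((P[m][:,:2]*1000).astype(np.float32)),np.median(P[m][:,2]))
        reg=np.zeros_like(box); reg[205:275,185:245]=1
        for a,b in((.003,.03),(.07,.101)):
            m=reg&(V<100)&(P[...,2]>a)&(P[...,2]<b); print("rest",a,m.sum(),cv2.minAreaRect((P[m][:,:2]*1000).astype(np.float32)),np.median(P[m],0))
        print("table z",np.nanmedian(P[290:310,260:300,2]))
    else: print("table z",np.nanmedian(P[300:320,390:400,2]))
for k in("green","red"): print("tri",k,tri(C["scene",k],C["top",k]))
a=cv2.imread("pics/scene0.png")[215:345,185:345]; b=cv2.imread("pics/top0.png")[165:295,165:265]
cv2.imwrite("pics/crop.png",np.hstack([cv2.resize(a,None,fx=3,fy=3,interpolation=2),cv2.resize(b,None,fx=3,fy=3,interpolation=2)]))
```

```text
scene green 23 (np.float64(328.8695652173913), np.float64(242.47826086956522)) depth [0.5022 0.0828 0.0278] on28 [0.5025 0.0834 0.028 ]
scene red 11 (np.float64(319.0), np.float64(199.0)) depth [ 0.627  -0.0624  0.0268] on28 [ 0.626  -0.0614  0.028 ]
scene black 0 (np.float64(nan), np.float64(nan)) depth [nan nan nan] on28 [nan nan nan]
scene orange 354 (np.float64(278.8022598870057), np.float64(270.6242937853107)) depth [0.4746 0.321  0.1384] on28 [0.5493 0.2334 0.028 ]
scene orange top z 0.1558718207973555 97 [0.48096632 0.31518262 0.15518117] [0.46579062 0.29866782 0.15214112] [0.49775314 0.3291762  0.15883644]
rect ((481.65771484375, 313.4566650390625), (25.631357192993164, 27.72578239440918), 62.360137939453125)
table z -0.0003210080262606718
top green 32 (np.float64(295.25), np.float64(230.4375)) depth [0.5028 0.0831 0.0288] on28 [0.5033 0.0828 0.028 ]
top red 25 (np.float64(344.44), np.float64(185.2)) depth [ 0.628  -0.0608  0.029 ] on28 [ 0.6273 -0.0618  0.028 ]
top black 51 (np.float64(319.1764705882353), np.float64(209.09803921568627)) depth [0.5585 0.0112 0.029 ] on28 [0.5
[... 450 characters left out ...]
4023438), (161.19500732421875, 230.72158813476562), 21.997377395629883) 0.02828232250899465
rest 0.003 832 ((488.9734191894531, 308.77777099609375), (88.45085906982422, 128.68804931640625), 67.1638412475586) [0.46897359 0.29840883 0.00827675]
rest 0.07 416 ((489.5869140625, 308.2113952636719), (57.598785400390625, 95.65140533447266), 66.93183135986328) [0.50023383 0.29887971 0.09532771]
table z 0.002162964875038531
tri green [0.50318144 0.08269186 0.02725903]
tri red [ 0.62695953 -0.0620247   0.02740166]<stdin>:20: RuntimeWarning: Mean of empty slice.
  ret = ret.dtype.type(ret / rcount)
  return np.nanmean(a, axis, out=out, keepdims=keepdims)
<stdin>:21: RuntimeWarning: Mean of empty slice.
```

View pics/crop.png

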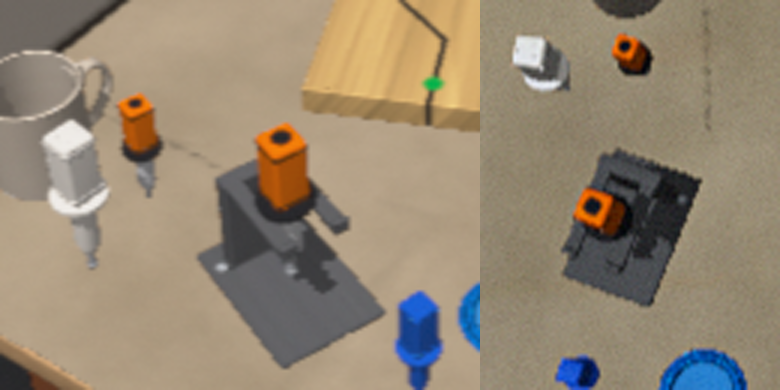

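The close crop shows four candidates:
- Large orange probe in the fork: scene (280,270), top (203,234).
- Small orange probe: scene (231,257).
- White probe: scene (209,268).
- Blue probe: scene (325,325).

I'm taking the large orange one in the fork. Its post points toward +x, -y, so the rest's yaw is about -23°.

```bash
cat >> h.py <<'E'
def tri(a,b):
    A=[];B=[]
    for n,u,v in(a,b):
        o,d=ray(n,u,v); d/=np.linalg.norm(d); M=np.eye(3)-np.outer(d,d); A.append(M);B.append(M@o)
    return np.linalg.lstsq(np.vstack(A),np.hstack(B),rcond=None)[0]
def cap_spot(n,im,u0,v0,r=6):
    """dark spot on the handle's top near u0,v0, darkness-weighted centroid"""
    x0,y0=int(round(u0))-r,int(round(v0))-r
    c=cv2.resize(im[y0:y0+2*r+1,x0:x0+2*r+1],None,fx=8,fy=8,interpolation=cv2.INTER_CUBIC)
    k,l,s,cen=cv2.connectedComponentsWithStats((c[...,2]<110).astype(np.uint8))
    mid=4*(2*r+1); i=1+np.argmin([np.hypot(*(cen[j]-mid))+(0 if s[j,4]>60 else 1e3) for j in range(1,k)])
    return n,x0+(cen[i][0]+.5)/8-.5,y0+(cen[i][1]+.5)/8-.5,s[i,4]/64
def down(yaw):   # tool z down, tool y at yaw (deg)
    a=np.radians(yaw); y=np.array([np.cos(a),np.sin(a),0]); z=np.array([0,0,-1.]); return np.c_[np.cross(y,z),y,z]
E
python3 - <<'E'
from h import *
a=cap_spot("scene",cv2.imread("pics/scene0.png"),278.7,261); b=cap_spot("top",cv2.imread("pics/top0.png"),202.7,233.7)
print(a,b,tri(a[:3],b[:3]),onplane(*a[:3],.157),onplane(*b[:3],.157))
q0=ctrl.read_state()["joint_positions"]
for yaw in(67,-113,-23,157):
    R=down(yaw)
    for p in([.483,.312,.30],[.483,.312,.116],[.503,.083,.12],[.627,-.062,.12]):
        q=ctrl.ik(p,R); print(yaw,p,None if q is None else np.round(q,0))
E
```

```text
('scene', np.float64(278.1736809045226), np.float64(260.37583752093803), np.float64(18.65625)) ('top', np.float64(202.0298577793009), np.float64(233.3223526387937), np.float64(22.796875)) [0.48426753 0.31179104 0.15595995] [0.48302395 0.31254228 0.157     ] [0.48455074 0.31179324 0.157     ]
67 [0.483, 0.312, 0.3] [ 16.  34. -74.  94.  33.  78.   4.]
67 [0.483, 0.312, 0.116] [ 14.  53. -75. 104.  56.  69. -11.]
67 [0.503, 0.083, 0.12] [ 32.  33. -56. 114.  35.  52.  25.]
67 [0.627, -0.062, 0.12] [ 44.  47. -61.  96.  45.  65.  37.]
-113 [0.483, 0.312, 0.3] [ -47.   16.   14.   96.   -4.   68. -145.]
-113 [0.483, 0.312, 0.116] [ -46.   28.   14.  106.   -9.   47. -141.]
-113 [0.503, 0.083, 0.12] [  22.   27.  -42.  114.   24.   48. -146.]
-113 [0.627, -0.062, 0.12] [  24.   35.  -29.   97.   20.   54. -126.]
-23 [0.483, 0.312, 0.3] [ 10.  27. -62.  94.  25.  74. -79.]
-23 [0.483, 0.312, 0.116] [  9.  43. -62. 104.  44.  61. -94.]
-23 [0.503, 0.083, 0.12] [ 36.  36. -62. 113.  39.  55. -69.]
-23 [0.627, -0.062, 0.12] [ 38.  42. -50.  96.  36.  59. -47.]
157 [0.483, 0.312, 0.3] [ 16.  34. -74.  94.  33.  78.  94.]
157 [0.483, 0.312, 0.116] [ 14.  53. -75. 104.  56.  69.  79.]
157 [0.503, 0.083, 0.12] [ 42.  46. -75. 113.  51.  63. 102.]
157 [0.627, -0.062, 0.12] [ 49.  57. -75.  96.  58.  74. 119.]
```

Run:
```python
from h import *
R=down(67); s=ctrl.read_state()
ctrl.set_gripper(1.0,60)
ctrl.movel(s["tool_pos"]+[0,0,.12],max_speed=.2)
ctrl.goto([.484,.312,.30],R)
print(ctrl.movel([.484,.312,.116],max_speed=.12,stop_force=8))
s=ctrl.read_state(); print(s["clock"],s["tool_pos"],s["ft_force"],s["joint_positions"].round(0))
im,_=eyes.capture("scene"); im2,_=eyes.capture("top")
a=im[200:340,190:360]; b=im2[180:290,150:260]
cv2.imwrite("pics/pre.png",np.hstack([cv2.resize(a,(510,420)),cv2.resize(b,(290,420))])[:, :800])
```

```text
False
6.0667 [0.48442016 0.3123535  0.11672473] [ 0.23600807 -0.74983503  0.5061567 ] [ 10.  44. -63. 104.  45.  61.  -4.]
```

View pics/pre.png

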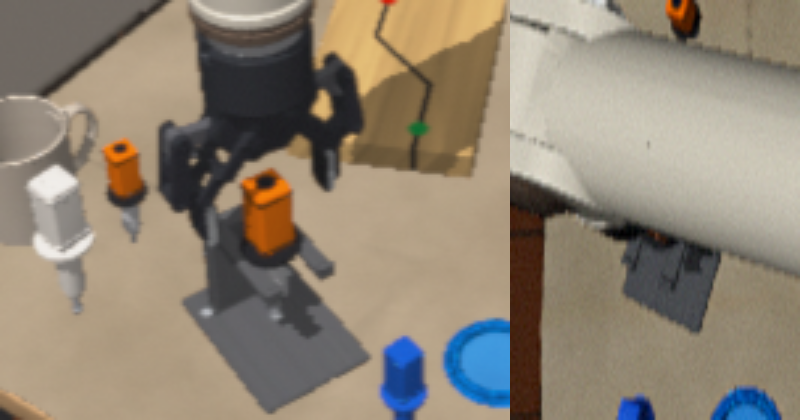

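The view shows the fingers straddling the handle: left fingertip near scene (258,280), right near (298,262), handle at (279,271). There is no contact yet, so I'll close and lift.

Run:
```python
from h import *
ctrl.set_gripper(0.0,60); ctrl.hold(.2)
s=ctrl.read_state(); print(s["clock"],s["tool_pos"],s["ft_force"],s["width"],s["finger_force"])
np.save("grasp.npy",s["tool_pos"])
p=s["tool_pos"]
ctrl.movel(p+[0,0,.11],max_speed=.1); ctrl.hold(.3)
s=ctrl.read_state(); print(s["clock"],s["tool_pos"],s["ft_force"],s["width"],s["finger_force"])
d=np.array([.5032,.0830])-[.484,.312]
ctrl.movel([p[0]+d[0],p[1]+d[1],p[2]+.06],max_speed=.12); ctrl.hold(.4)   # tip ~60 mm-8 over board
s=ctrl.read_state(); print(s["clock"],s["tool_pos"],s["ft_force"],s["width"])
im,dd=eyes.capture("scene"); im2,_=eyes.capture("top"); cv2.imwrite("pics/s1.png",im); cv2.imwrite("pics/t1.png",im2); np.save("pics/s1.npy",dd)
cv2.imwrite("pics/hov.png",np.hstack([cv2.resize(im[150:270,260:380],(480,480),interpolation=2),cv2.resize(im2[170:290,250:330],(320,480),interpolation=2)]))
```

```text
6.925 [0.48405842 0.3120899  0.11615181] [-0.0927078   0.06063797  2.66967409] 0.32039046521000974 58.98079454898834
8.475 [0.48390732 0.3120577  0.2258511 ] [ 0.16350599 -0.0976003  -2.77107748] 0.3210934090941634 59.04629051685333
10.9833 [0.50326072 0.08318349 0.17617445] [ 1.01495415  0.10762244 -2.78600548] 0.32143925578498306
```

View pics/hov.png

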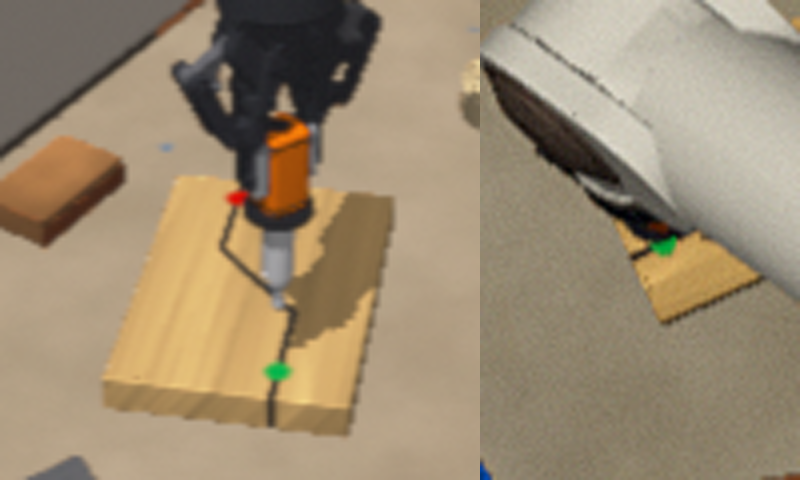

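Run:
```python
from h import *
f,cx,cy,T=cal("scene")
c=np.linalg.inv(T)@[.5033,.083,.080,1]; print("expected tip px",cx+f*c[0]/c[2],cy+f*c[1]/c[2])
g=np.load("grasp.npy"); x,y=.5033,.0830
R=ctrl.read_state()["eef_rot"]; print(R.round(4).tolist())
ctrl.movel([x,y,g[2]+.012],max_speed=.06); ctrl.hold(.3)
for h in(.012,.010,.0065,.002):
    if h<.012: ctrl.movel([x,y,g[2]+h],max_speed=.015); ctrl.hold(.25)
    s=ctrl.read_state(); print(h,s["clock"],s["tool_pos"].round(4),s["ft_force"].round(2))
im,_=eyes.capture("scene"); cv2.imwrite("pics/dn.png",cv2.resize(im[180:280,270:370],(600,600),interpolation=2))
```

```text
expected tip px 328.76117173723844 226.42847675219753
[[-0.9205, 0.3907, 0.0], [0.3907, 0.9205, -0.0], [-0.0, 0.0, -1.0]]
0.012 12.3333 [0.5034 0.083  0.1284] [ 0.06  0.64 -2.46]
0.01 12.8667 [0.5033 0.083  0.1262] [-0.22 -0.3  -1.9 ]
0.0065 13.5 [0.5034 0.0831 0.1228] [ 0.14  0.65 -0.83]
0.002 14.2 [0.5034 0.0831 0.1182] [1.09 0.23 0.22]
```

View pics/dn.png

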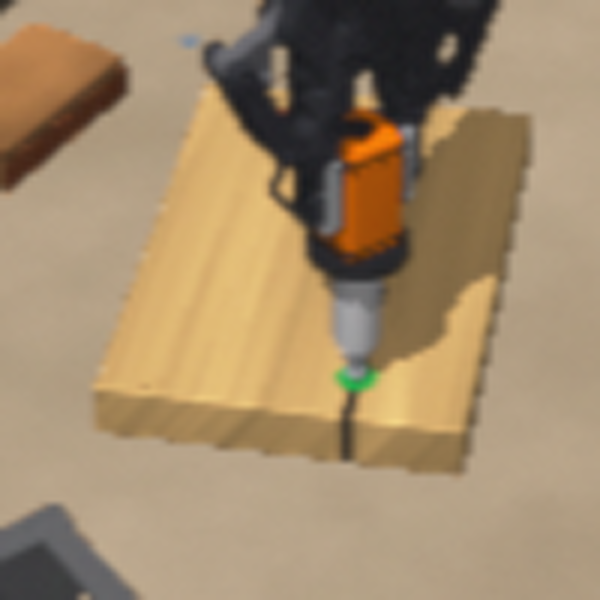

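The tip sits on the green dot (centred in the crop at (357,375)). The single force samples suggest contact came about 2 mm early, so I'll average the force over height, still at the start dot, to find the contact height.

Run:
```python
from h import *
g=np.load("grasp.npy"); x,y=.5033,.0830
def avg(n=12):
    a=[]
    for _ in range(n): ctrl.hold(.03); a.append(np.r_[ctrl.read_state()["tool_pos"],ctrl.read_state()["ft_force"]])
    return np.mean(a,0),np.std(a,0)
for h in(.002,.004,.006,.008,.0095,.011,.0125,.015):
    ctrl.movel([x,y,g[2]+h],max_speed=.02); ctrl.hold(.1); m,s=avg(); print(h,(m[2]-g[2]).round(5),m[3:].round(2),s[5].round(2))
print(ctrl.read_state()["clock"])
```

```text
0.002 0.00202 [1.05 0.43 0.21] 0.48
0.004 0.0039 [-0.03 -0.1  -0.26] 0.54
0.006 0.00595 [-0.19 -0.33 -0.72] 0.51
0.008 0.00795 [ 0.19  0.07 -1.76] 0.52
0.0095 0.00949 [-0.12  0.17 -1.71] 0.47
0.011 0.01099 [-0.15  0.09 -2.02] 0.53
0.0125 0.01249 [-0.13  0.03 -1.9 ] 0.51
0.015 0.01498 [-0.14  0.09 -2.09] 0.51
20.275
```

Run:
```python
from h import *
g=np.load("grasp.npy"); z=g[2]+.002
G,E=np.array([.5033,.0830]),np.array([.6268,-.0619])
a=np.arctan2(*(E-G)[::-1])-np.arctan2(-180,60); print("yaw",np.degrees(a),np.linalg.norm(E-G))
Rb=np.array([[np.cos(a),-np.sin(a)],[np.sin(a),np.cos(a)]]); c=(G+E)/2
W=[c+Rb@np.array(p)/1000 for p in((-30,90),(-30,30),(30,-30),(30,-90))]
ctrl.movel([*W[0],z],max_speed=.015); ctrl.hold(.6)
for w in W[1:]:
    ctrl.movel([*w,z],max_speed=.022); ctrl.hold(.25)
    s=ctrl.read_state(); print(s["clock"],s["tool_pos"].round(4),w.round(4),s["ft_force"].round(2))
ctrl.hold(.4)
im,_=eyes.capture("scene"); cv2.imwrite("pics/end.png",cv2.resize(im[140:270,260:390],(600,600),interpolation=2))
```

```text
yaw 22.006402456076703 0.19038975812789932
25.0167 [0.526  0.0271 0.1182] [0.526  0.0271] [-0.53  0.67  0.63]
29.275 [ 0.6041 -0.006   0.1181] [ 0.6041 -0.006 ] [-1.32  0.68 -0.98]
32.4 [ 0.6266 -0.0616  0.1182] [ 0.6266 -0.0617] [-1.2   1.42 -0.44]
```

View pics/end.png

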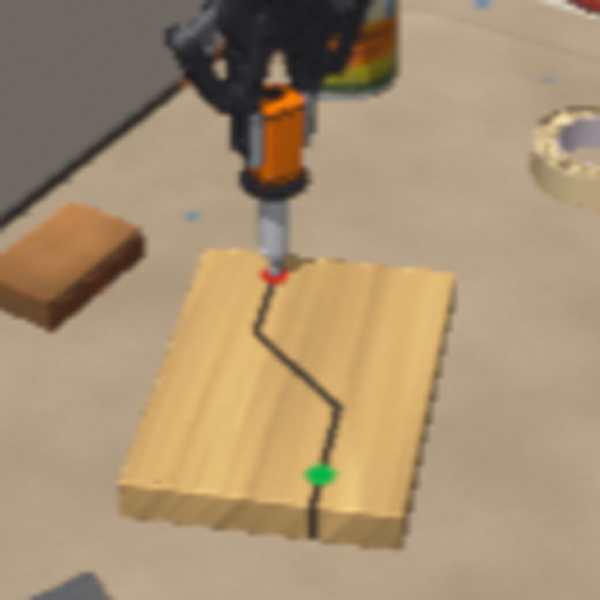

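The tip is on the red dot, at crop (274,275), with the probe upright. I'll lift off and carry it back to the rest.

Run:
```python
from h import *
g=np.load("grasp.npy"); p=ctrl.read_state()["tool_pos"]
ctrl.movel(p+[0,0,.10],max_speed=.08)
ctrl.movel(g+[0,0,.11],max_speed=.15); ctrl.hold(.3)
print(ctrl.movel(g+[0,0,.012],max_speed=.07,stop_force=6)); ctrl.hold(.2)
print(ctrl.movel(g+[0,0,.0003],max_speed=.02,stop_force=4)); ctrl.hold(.3)
s=ctrl.read_state(); print(s["clock"],s["tool_pos"]-g,s["ft_force"])
im,_=eyes.capture("scene"); cv2.imwrite("pics/ret.png",cv2.resize(im[220:350,210:340],(600,600),interpolation=2))
```

```text
False
True
40.0167 [-1.95158944e-04 -2.46006173e-04 -3.00244549e-05] [-0.70728859  0.16143661  6.49874075]
```

View pics/ret.png

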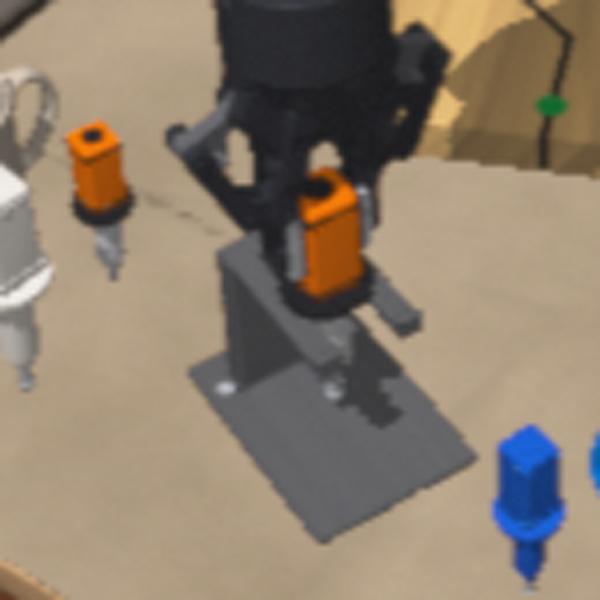

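The collar is back on the prongs (crop (328,290)) at the same height as when I gripped it. Now I'll release, back off and check.

Run:
```python
from h import *
g=np.load("grasp.npy")
ctrl.set_gripper(1.0); ctrl.hold(.2)
print(ctrl.movel(g+[0,0,.16],max_speed=.1)); 
ctrl.goto([.50,.05,.35],down(67)); ctrl.hold(.3)
im,_=eyes.capture("scene"); im2,_=eyes.capture("top")
a=cap_spot("scene",im,278.2,260.4); b=cap_spot("top",im2,202,233.3)
s=ctrl.read_state(); print(s["clock"],s["ft_force"]); print(a,b,tri(a[:3],b[:3]))
cv2.imwrite("pics/fin.png",np.hstack([cv2.resize(im[220:350,210:340],(400,400),interpolation=2),cv2.resize(im2[180:280,150:250],(400,400),interpolation=2)]))
```

```text
False
44.0833 [-0.13404062  0.81695639 -0.2682838 ]
('scene', np.float64(278.4111899563319), np.float64(260.3338973799127), np.float64(17.890625)) ('top', np.float64(202.24932432432433), np.float64(233.5102195945946), np.float64(23.125)) [0.48388639 0.31131668 0.15585448]
```

View pics/fin.png

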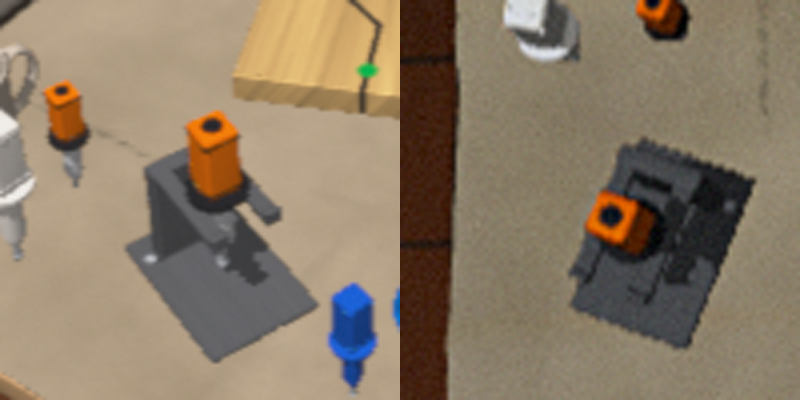

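The probe hangs upright within 1 mm of where it started, and the arm is clear of everything.

```bash
python3 -c "
from h import *
print(ctrl.close_job())"
```

```text
the job is handed in; nothing more can be done
None
```

I ran the probe along the joint from the green dot to the red dot, pressed about halfway in by force and height estimates, hung it back in its rest and handed the job in at about 44 s; no verdict was returned.

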